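Transformer out of a crowded kit tray, to the test stand

ROBOT

A 6-joint arm with a two-finger parallel gripper is mounted at the origin on the work surface. World frame = base frame: x ahead of the robot, y to its left, z up, the work surface at z = 0. Lengths are in m, angles in rad, forces in N, time in s.
With the tool pointing down it reaches from about 0.425 to 1.125 m from the base axis. Payload 14.9 kg.
Tool frame: the origin (TCP) lies at the centre of the arm's flange, where the gripper is bolted on; the fingertips stand 191 mm ahead of it and the grasp point (between the pads) lies 172 mm ahead of it (nose_length is the distance from the TCP to the fingertips, in m); z points along the fingers, y is the line along which they close (so a half turn about z gives the same grasp; the last joint's range is limited). The gripper opens to 91 mm and grips with 3 to 60 N. Pads are 32 mm wide; open, the fingers measure 118 mm over their backs; the gripper's body (76 mm by 178 mm) begins 60 mm behind the grasp point.
Start: joints at [1.25, 0.379, 1.734, -0, 1.028, -0.033], TCP at [0.199, 0.671, 0.405] pointing down, gripper open.
Joint ranges: [-2.77, 2.77], [-0.74, 2.19], [0, 2.66], [-1.06, 4.2], [0.31, 2.87], [-3.08, 3.08]. Speed limits (rad/s): [1.89, 1.89, 2.39, 3.14, 3.14, 3.14].

INTERFACE

Orientations are given as a unit quaternion [x, y, z, w].
In Python, from workcell import * gives the robot as it stands. The module is installed in compiled form; this text tells all that it offers.
- The arm moves only by the tool arm_command, never from a script. Its arguments are lists of equal length, an entry for each row: "delta_pos": the shift along the tool's x, y, z in m, a list of three; "delta_rot": the turn, a rotation vector about the tool's x, y, z in rad, a list of three; "grip": the gripper command: -1 is shut, 1 is fully open, values between are in proportion. A call has 1 to 8 rows; each row shifts and turns the commanded pose from where the row before left it, along the tool's axes as they then stand; what a row does not reach is not made up. A row lasts 1/8 s, in which the tool goes at most 62.5 mm and 10.7 degrees, less where a joint would pass 70% of its speed; a pose out of reach is approached as far as the arm can. A call is refused whole if a number of a shift passes 0.0625 or a number of a turn 0.188, either way. A call with a gripper value outside its range is refused whole. The fingers move at their own pace and stop on an object; "grip_force" is the grip in N (left out, the last holds). Time passes only in rows, so rows that do not move let the fingers close. It gives the time, the measured TCP pose, the force, the opening and the grip force at its end, in the units of the state.
- observe(): the state, without advancing time (a new reading comes with each control period).
- snapshot(name): name is "scene" or "top" or "wrist"; returns a dict with "image" (400x640x3 uint8, red, green, blue), "depth" (400x640 float32, m along the optical axis (not along the pixel's ray), 0 where there is no reading), "vertical_fov" (degrees; the focal length in pixels is half the picture's height over the tangent of half this angle, whatever the lens; pixels are square), "cx", "cy" (the principal point, pixels), "dist" ([k1, k2, p1, p2, k3] as OpenCV has them; the pictures are not rectified), "camera_from_world" (4x4, takes a point from world to camera coordinates). Camera axes: x right, y down, z forward; pixel columns grow to the right and rows downward; lengths in m; the calibration is good to about 2 mm. A picture is of the moment at which its call begins.
- hand_in(): hands the job in; it is judged then, once.
The state is a dict: "t": time; "joints": joint angles; "qvel": joint speeds; "joint_torque": joint torques, N m; "tcp_pos": TCP position; "orientation": TCP orientation; "contact_force": force on the tool from outside, world axes, zero at the start; "ft_torque": the same for the moment, N m; "finger_gap": finger opening in m; "grip_force": force on a finger pad.
Only numpy, scipy, OpenCV 4.12 (cv2) and the standard library are available. Lean on these libraries where they do the work, as an engineer would, in place of code of your own. Each camera call takes 0.05 s, during which the arm holds its last target. There are 200 camera calls.

TASK

The transformer in the middle of the kit tray's back row is boxed in by three tall parts: a capacitor, a gearmotor and a time relay. Stand all three upright on the rubber mat, and only then lift out the transformer and seat it flat inside the nest of the test stand; once it is seated, put the three back, each standing in the tray compartment it came from. Knock nothing over, and leave the ring core and the terminal block in the tray as they are.

Things in the scene. Friction and masses are not known exactly. Their poses are not given: they have to be found in the camera images.
- transformer_mid (a point): Small mains transformer in the middle of the tray's back row. In mm: 54 (own x) by 46 (own y) by 54 high, on a steel base; the point is its centre, 27 above its underside, z up. The copper coil, 36 long (x), forms two flat sides 46 apart (y), from 10 to 44 above its underside: grip across y there. The dark laminated core, 22 thick, shows at both x ends. 0.4 kg.
- capacitor_mid (a point): Motor-run capacitor: bare aluminium can, upright, 45 mm in diameter, 116 high with its black top disc (100 to 105) and brass blades; grip anywhere below 100. The point is its centre, 58 above its underside, z up. 0.18 kg. Stands in the middle of the compartment left, right or in front of the transformer (shuffled with gearmotor and relay).
- gearmotor_mid (a point): DC gearmotor standing upright on its black encoder cap (37 mm diameter, 0 to 12 high): dark can 35 in diameter (12 to 60), bright steel gearbox 37 in diameter (60 to 86 above its underside: grip there), then an off-centre boss and thin shaft up to 106. The point is its centre, 53 above its underside, z up. 0.21 kg. In the middle of one of the same three compartments.
- relay_mid (a point): Plug-in time relay in its socket, upright: black foot 40 by 40 mm (0 to 22), grey body 36 by 36 above it (22 to 84, sides square with its own x and y), a low black dial on top. The point is its centre, 42 above its underside, z up. 0.11 kg. In the middle of one of the same three compartments.
- ring_core_mid (a point): Green ring core lying flat, in mm 42 outside and 24 inside diameter, 16 high, in one front corner compartment of the tray; the point is its centre. To be left alone.
- terminal_block_mid (a point): White terminal block, 30 by 44 by 22 mm high, in the other front corner compartment; the point is its centre. To be left alone.
- tray: Grey fixed kit tray, in mm 127 (x) by 183 (y), outer wall 35 high, 3 thick. Origin: centre of its underside, on the table. Floor 3 thick; ribs 4 above it make 2 rows (x = -31, nearest the robot, and +31, back) of 3 compartments (y = -60, 0, 60), each 59 by 57 inside. Transformer at (31, 0); tall parts at (31, 60), (31, -60), (-31, 0); low parts at (-31, 60), (-31, -60).
- mat: Flat slate-grey rubber mat on the table, fixed, in mm 200 (x) by 160 (y) by 3 thick, empty at the start; left or right of the tray. Origin: centre of its underside, on the table.
- nest (a point): Centre of the nest's floor, 20 mm above the table, on the fixed grey test stand, which is across the tray from the mat. Aluminium rails 5 high and 4 thick leave 64 (own x) by 56 (own y) clear inside; the transformer goes in with its x along the nest's x, either way round. At the nest's +x side a contact block (61 from the centre, 32 above the table) and a socket panel (from 73, 61 high).

How it is judged:
On the way, in this order (a step that is already met when the one before it is completed fails the run):
1. capacitor, gearmotor and relay all stand upright on the rubber mat, the transformer not yet taken (x of capacitor_mid in the frame of mat between -0.1 and 0.1 m and y of capacitor_mid in the frame of mat between -0.08 and 0.08 m and z of capacitor_mid in the frame of mat below 0.067 m and angle between each of capacitor_mid, gearmotor_mid, relay_mid's own z axis and vertical below 0.12 rad and x of gearmotor_mid in the frame of mat between -0.1 and 0.1 m and y of gearmotor_mid in the frame of mat between -0.08 and 0.08 m and z of gearmotor_mid in the frame of mat below 0.062 m and x of relay_mid in the frame of mat between -0.1 and 0.1 m and y of relay_mid in the frame of mat between -0.08 and 0.08 m and z of relay_mid in the frame of mat below 0.051 m and distance of transformer_mid from where it was at the start of the episode below 0.015 m), for 0.2 s.
2. the transformer is seated in the nest of the test stand, the three still standing on the mat (horizontal distance between transformer_mid and nest below 0.01 m and z of transformer_mid in the frame of nest below 0.03 m and angle between transformer_mid's own z axis and vertical below 0.06 rad and angle between the x axis of transformer_mid and the x axis of nest, either way round below 0.25 rad and x of capacitor_mid in the frame of mat between -0.1 and 0.1 m and y of capacitor_mid in the frame of mat between -0.08 and 0.08 m and z of capacitor_mid in the frame of mat below 0.067 m and angle between each of capacitor_mid, gearmotor_mid, relay_mid's own z axis and vertical below 0.12 rad and x of gearmotor_mid in the frame of mat between -0.1 and 0.1 m and y of gearmotor_mid in the frame of mat between -0.08 and 0.08 m and z of gearmotor_mid in the frame of mat below 0.062 m and x of relay_mid in the frame of mat between -0.1 and 0.1 m and y of relay_mid in the frame of mat between -0.08 and 0.08 m and z of relay_mid in the frame of mat below 0.051 m), for 0.2 s.
At the end, for the whole second after the job is handed in: Transformer flat in the nest (centre within 10 mm, height 3 mm, long side along the nest's x within 0.25 rad); capacitor, gearmotor and relay upright in their own compartments, and ring core and terminal block, each within 15 mm of where it started; all released and at rest (horizontal distance between transformer_mid and nest below 0.01 m and z of transformer_mid in the frame of nest below 0.03 m and angle between each of transformer_mid, capacitor_mid, gearmotor_mid, relay_mid's own z axis and vertical below 0.06 rad and angle between the x axis of transformer_mid and the x axis of nest, either way round below 0.25 rad and linear speed of each of transformer, capacitor, gearmotor, relay below 0.02 m/s and distance of each of capacitor_mid, gearmotor_mid, relay_mid, ring_core_mid, terminal_block_mid from where it was at the start of the episode below 0.015 m); the robot touches nothing.
It fails at once if a tall part or the transformer is toppled (angle between any of capacitor_mid, gearmotor_mid, relay_mid, transformer_mid's own z axis and vertical above 0.6 rad).
It fails at once if the ring core or the terminal block is knocked out of place (distance of any of ring_core_mid, terminal_block_mid from where it was at the start of the episode above 0.03 m).
It also fails if it takes over 144 s, if anything falls off the work surface, if the arm or the gripper's body presses on something with over 40 N, if the wrist force passes 120 N, or if a joint passes its speed limit or range.

## Working session

There is one attempt and no reset: what is moved stays moved. The work goes in short steps, Python scripts to look and compute and a tool call to move; the robot and the scene stay as the last step left them, time stands still between calls to the robot, and variables do not carry over. Pictures are saved under pics/ and viewed, at most 14 in all, crops included, and the job is handed in when it is done.

Besides the shell and the picture viewer there is one more tool, called after "Call:" by a JSON object that holds its "op" and its "data". arm_command: Moves the arm, as the interface text tells. Its arguments: {"type":"object","properties":{"delta_pos":{"type":"array"},"delta_rot":{"type":"array"},"grip":{"type":"array"},"grip_force":{"type":"number"}},"required":["delta_pos","delta_rot","grip"]}

```bash
mkdir -p pics; cat > h.py <<'E'
from workcell import *
import numpy as np, cv2
from scipy.spatial.transform import Rotation as R
def snap(n,f=None):
    s=snapshot(n)
    if f: cv2.imwrite('pics/'+f,s['image'][:,:,::-1])
    return s
def K(s):
    f=200/np.tan(np.radians(s['vertical_fov'])/2)
    return np.array([[f,0,s['cx']],[0,f,s['cy']],[0,0,1]])
def ray(s,uv):
    p=cv2.undistortPoints(np.array(uv,float).reshape(-1,1,2),K(s),np.array(s['dist'],float)).reshape(-1,2)
    T=s['camera_from_world'];Rm=T[:3,:3];o=-Rm.T@T[:3,3]
    return o,np.c_[p,np.ones(len(p))]@Rm
def onz(s,uv,z):
    o,d=ray(s,uv); return o+d*((z-o[2])/d[:,2])[:,None]
def cloud(s):
    v,u=np.mgrid[0:400,0:640]
    o,d=ray(s,np.c_[u.ravel(),v.ravel()])
    return (o+d*s['depth'].reshape(-1,1)).reshape(400,640,3)
def st():
    o=observe(); print('t',o['t'],'tcp',np.round(o['tcp_pos'],4),'yaw(y-axis)',np.round(R.from_quat(o['orientation']).as_matrix(),3).tolist(),'gap',o['finger_gap'])
E
python3 - <<'E'
from h import *
st()
for n in ('top','scene'):
    s=snap(n,n+'0.png'); print(n,s['vertical_fov'],np.round(s['camera_from_world'],3).tolist(),s['dist'],(s['depth']>0).mean())
E
```

```text
t 0.0 tcp [0.1987 0.671  0.4041] yaw(y-axis) [[-0.959, 0.284, -0.0], [0.284, 0.959, -0.001], [0.0, -0.001, -1.0]] gap 0.09118537696280815
top 48.18681848592456 [[-0.014, -1.0, -0.005, 0.024], [-0.982, 0.014, -0.191, 0.547], [0.191, 0.003, -0.982, 0.858], [0.0, 0.0, 0.0, 1.0]] [0.0423037 0.        0.        0.        0.       ] 0.99630859375
scene 44.41877054812893 [[-0.75, 0.661, 0.017, 0.439], [0.445, 0.523, -0.727, -0.205], [-0.49, -0.538, -0.686, 1.489], [0.0, 0.0, 0.0, 1.0]] [0.02531666 0.         0.         0.         0.        ] 0.9960078125
```

View pics/top0.png

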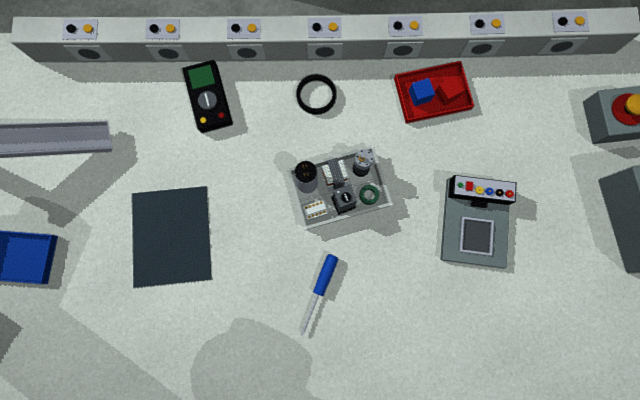

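View pics/scene0.png

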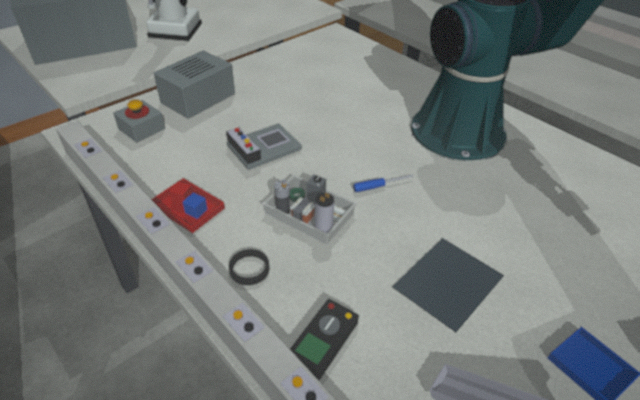

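The top view shows the mat on the left (172,237) and the test-stand nest on the right (478,237). The tray is near (342,187), with the capacitor back left (306,172), gearmotor back right (362,160), relay front middle (345,200), terminal block front left and ring core front right.

```bash
python3 - <<'E'
from h import *
s=snap('top'); C=cloud(s); im=s['image']
big=cv2.resize(im[135:280,280:530],None,fx=3.2,fy=3.2,interpolation=cv2.INTER_CUBIC); cv2.imwrite('pics/topcrop.png',big[:,:,::-1])
g=im.max(2)
m=((g<75)).astype(np.uint8); m[:, :110]=0; m[:,230:]=0; m[:180]=0;m[300:]=0
c=max(cv2.findContours(m,0,2)[0],key=cv2.contourArea)
def rect(uv,z):
    P=onz(s,uv,z)[:,:2].astype(np.float32); return cv2.minAreaRect(P*1000)
print('mat',rect(c.reshape(-1,2),.003))
m=(im.max(2)<100).astype(np.uint8); q=np.zeros_like(m); q[218:256,458:497]=m[218:256,458:497]
c=max(cv2.findContours(q,0,2)[0],key=cv2.contourArea); print('nest dark',cv2.minAreaRect(c),rect(c.reshape(-1,2),.02))
# tray: points with height .025-.04
Z=C[...,2]; X=C[...,0];Y=C[...,1]
reg=(abs(C[...,:2]-onz(s,[[342,190]],.02)[0,:2]).max(2)<.15)
w=reg&(Z>.012)
P=C[w]; print('n',w.sum()); print('tray rect',cv2.minAreaRect((P[P[:,2]<.045,:2]*1000).astype(np.float32)))
for lo,hi in((.045,.06),(.06,.08),(.08,.1),(.1,.13)):
    q=(reg&(Z>lo)&(Z<hi)).astype(np.uint8)
    n,l,stt,ce=cv2.connectedComponentsWithStats(q)
    for i in range(1,n):
        if stt[i,4]>15: print(lo,stt[i,4],np.round(np.median(C[l==i],0),4),ce[i].round(1))
E
```

```text
mat ((477.40380859375, 329.8920593261719), (198.25521850585938, 158.27574157714844), 5.0031819343566895)
nest dark ((476.3755187988281, 235.49221801757812), (26.635528564453125, 31.62579345703125), 3.5763344764709473) ((466.8874816894531, -306.36016845703125), (53.90380859375, 62.90265655517578), 82.15636444091797)
n 3750
tray rect ((533.4835205078125, -36.15882110595703), (214.00900268554688, 191.99998474121094), 14.92603588104248)
0.045 496 [ 0.5993 -0.0175  0.0524] [335.4 171.3]
0.045 25 [ 0.6025 -0.0686  0.0508] [360.4 169.1]
0.045 32 [0.5671 0.0357 0.0524] [308.8 185.9]
0.06 40 [ 0.6016 -0.0686  0.0722] [361.4 166.7]
0.06 43 [0.567  0.0404 0.0688] [306.8 184.7]
0.06 32 [ 0.5259 -0.0338  0.069 ] [344.8 204.7]
0.08 262 [ 0.6161 -0.0745  0.0881] [364.2 158. ]
0.08 47 [0.5669 0.0394 0.0897] [307.1 182.2]
0.08 340 [ 0.5408 -0.0344  0.0869] [345.1 195.7]
0.1 403 [0.5851 0.0411 0.1072] [305.6 171.7]
```

View pics/topcrop.png

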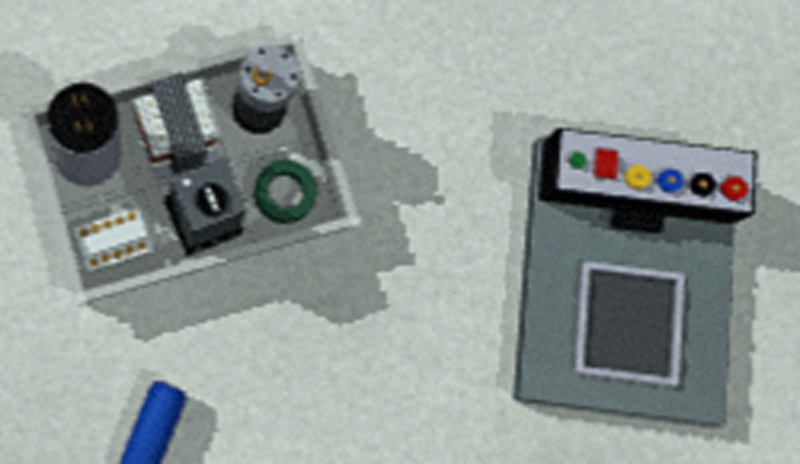

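The crop shows the tray turned about 15°. The transformer's dark core runs along the tray's x, and the nest is turned about -8°. I'm setting out for the tray now.

Call:
{"op": "arm_command", "data": {"delta_pos": [[-0.0425, -0.0433, 0], [-0.0425, -0.0433, 0], [-0.0425, -0.0433, 0], [-0.0425, -0.0433, 0], [-0.0425, -0.0433, 0], [-0.0425, -0.0433, 0], [-0.0425, -0.0433, 0], [-0.0425, -0.0433, 0]], "delta_rot": [[0, 0, 0], [0, 0, 0], [0, 0, 0], [0, 0, 0], [0, 0, 0], [0, 0, 0], [0, 0, 0], [0, 0, 0]], "grip": [1, 1, 1, 1, 1, 1, 1, 1], "grip_force": 20}}

```text
t: 1.15
tcp_pos: [0.4269, 0.2407, 0.4049]
orientation: [0.143, 0.99, 0.0, 0.0]
contact_force: [0.8, 1.2, 0.7]
finger_gap: 0.0912
grip_force: 0.0
```

Call:
{"op": "arm_command", "data": {"delta_pos": [[-0.0425, -0.0433, 0], [-0.0425, -0.0433, 0], [-0.0425, -0.0433, 0], [-0.0425, -0.0433, 0], [-0.0425, -0.0433, 0], [0, 0, 0], [0, 0, 0], [0, 0, 0]], "delta_rot": [[0, 0, 0], [0, 0, 0], [0, 0, 0], [0, 0, 0], [0, 0, 0], [0, 0, 0.17], [0, 0, 0.17], [0, 0, 0.17]], "grip": [1, 1, 1, 1, 1, 1, 1, 1]}}

```text
t: 2.15
tcp_pos: [0.5686, -0.0256, 0.4045]
orientation: [0.391, 0.92, -0.0, -0.0]
contact_force: [0.5, -0.3, -0.0]
finger_gap: 0.0909
grip_force: 0.0
```

Call:
{"op": "arm_command", "data": {"delta_pos": [[0, 0, 0], [0, 0, 0], [0, 0, 0], [0, 0, 0]], "delta_rot": [[0, 0, 0.17], [0, 0, 0.17], [0, 0, 0.17], [0, 0, 0]], "grip": [1, 1, 1, 1]}}

```text
t: 2.65
tcp_pos: [0.5686, -0.0253, 0.4046]
orientation: [0.608, 0.794, -0.0, -0.0]
contact_force: [0.0, -0.6, 0.1]
finger_gap: 0.0912
grip_force: 0.0
```

```bash
python3 - <<'E'
from h import *
st()
s=snap('wrist','w1.png'); T=s['camera_from_world']; print((-T[:3,:3].T@T[:3,3]).round(3),T[:3,:3].round(2).tolist())
np.savez('w1.npz',**{k:np.array(v) for k,v in s.items()})
E
```

```text
t 2.65 tcp [ 0.5686 -0.0253  0.4046] yaw(y-axis) [[-0.261, 0.965, -0.0], [0.965, 0.261, 0.0], [0.0, -0.0, -1.0]] gap 0.0911584544586612
[0.55  0.043 0.385] [[0.97, 0.26, 0.0], [0.25, -0.93, 0.25], [0.07, -0.24, -0.97]]
```

View pics/w1.png

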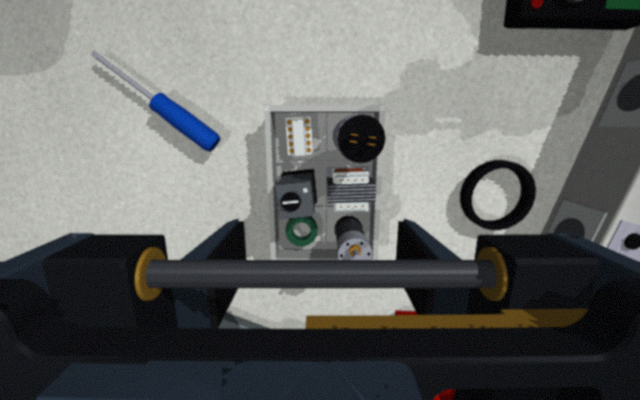

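The wrist view shows the tray upright in the image (272-382, 110-262), with the parts aligned with it: capacitor (361,138), transformer (351,187), gearmotor top (354,248), relay (293,195).

```bash
cat >> h.py <<'E'
def parts(s,cen=(.569,-.0255),yaw=15,r=.13):
    C=cloud(s); Z=C[...,2]
    reg=np.linalg.norm(C[...,:2]-np.array(cen),axis=2)<r
    c,sn=np.cos(np.radians(yaw)),np.sin(np.radians(yaw)); Rm=np.array([[c,sn],[-sn,c]])
    for lo,hi in((.05,.065),(.078,.096),(.099,.125)):
        q=(reg&(Z>lo)&(Z<hi)).astype(np.uint8)
        n,l,stt,ce=cv2.connectedComponentsWithStats(q)
        for i in range(1,n):
            if stt[i,4]>60:
                P=C[l==i]; zt=np.percentile(P[:,2],70); P=P[abs(P[:,2]-zt)<.005]
                rc=cv2.minAreaRect((P[:,:2]*1000).astype(np.float32))
                print(lo,len(P),'z',zt.round(4),'rect',np.round(rc[0],1),np.round(rc[1],1),round(rc[2],1),'px',ce[i].round(0),'tray',((Rm@(np.array(rc[0])/1000-np.array(cen)))*1000).round(1))
E
python3 - <<'E'
from h import *
s=dict(np.load('w1.npz')); parts(s)
C=cloud(s);Z=C[...,2]
reg=np.linalg.norm(C[...,:2]-np.array((.569,-.0255)),axis=2)<.13
q=reg&(Z>.028)&(Z<.04); P=C[q]; print(cv2.minAreaRect((P[:,:2]*1000).astype(np.float32)))
E
```

```text
0.05 1436 z 0.0546 rect [602.5 -18.5] [54.2 42.8] 16.1 px [351. 192.] tray [34.2 -1.9]
0.05 47 z 0.0603 rect [537.8 -17.6] [35.6  4.4] 13.6 px [296. 178.] tray [-28.1  15.7]
0.05 63 z 0.059 rect [613.1 -62.8] [31.1 10.3] 28.9 px [348. 231.] tray [ 32.9 -47.4]
0.078 1230 z 0.0882 rect [543.5 -34.4] [36.1 36.2] 20.8 px [294. 199.] tray [-26.9  -2. ]
0.078 545 z 0.0897 rect [617.6 -68. ] [35.2 24.3] 15.9 px [354. 248.] tray [ 35.9 -53.7]
0.099 1805 z 0.1086 rect [588.2  42.1] [42.8 42.6] 63.2 px [360. 138.] tray [36.1 60.3]
((572.4716796875, -22.12012481689453), (136.0519561767578, 185.81637573242188), 15.085105895996094)
```

Call:
{"op": "arm_command", "data": {"delta_pos": [[0.03, 0.0175, 0], [0.03, 0.0175, 0], [0, 0, 0.05], [0, 0, 0.05], [0, 0, 0.049], [0, 0, 0], [0, 0, 0], [0, 0, 0]], "delta_rot": [[0, 0, 0], [0, 0, 0], [0, 0, 0], [0, 0, 0], [0, 0, 0], [0, 0, 0], [0, 0, 0], [0, 0, 0]], "grip": [1, 1, 1, 1, 1, 1, -1, -1], "grip_force": 20}}

```text
t: 3.7
tcp_pos: [0.5877, 0.0417, 0.258]
orientation: [0.608, 0.794, 0.001, 0.001]
contact_force: [-0.2, -0.7, 0.0]
finger_gap: 0.0741
grip_force: 0.0
```

Call:
{"op": "arm_command", "data": {"delta_pos": [[0, 0, 0], [0, 0, 0]], "delta_rot": [[0, 0, 0], [0, 0, 0]], "grip": [-1, -1]}}

```text
t: 3.95
tcp_pos: [0.5871, 0.0417, 0.2565]
orientation: [0.608, 0.794, 0.0, 0.0]
contact_force: [-1.1, 0.4, -0.3]
finger_gap: 0.054
grip_force: 0.0
```

Call:
{"op": "arm_command", "data": {"delta_pos": [[0, 0, 0], [0, 0, 0], [0, 0, 0], [0, 0, -0.01]], "delta_rot": [[0, 0, 0], [0, 0, 0], [0, 0, 0], [0, 0, 0]], "grip": [-1, -1, -1, -1]}}

```text
t: 4.45
tcp_pos: [0.5865, 0.0417, 0.2653]
orientation: [0.608, 0.794, -0.001, -0.001]
contact_force: [-0.7, 0.6, -1.3]
finger_gap: 0.0447
grip_force: 20.0
```

Call:
{"op": "arm_command", "data": {"delta_pos": [[0, 0, -0.025], [0, 0, -0.025], [0.0545, 0.0048, 0], [0.0545, 0.0048, 0], [0.0545, 0.0048, 0], [0.0545, 0.0048, 0], [0.0545, 0.0048, 0], [0.0545, 0.0048, 0]], "delta_rot": [[0, 0, 0], [0, 0, 0], [0, 0, 0], [0, 0, 0], [0, 0, 0], [0, 0, 0], [0, 0, 0], [0, 0, 0]], "grip": [-1, -1, -1, -1, -1, -1, -1, -1]}}

```text
t: 5.45
tcp_pos: [0.529, 0.3667, 0.3161]
orientation: [0.608, 0.794, -0.0, -0.0]
contact_force: [0.8, 0.2, -1.5]
finger_gap: 0.0445
grip_force: 20.0
```

Call:
{"op": "arm_command", "data": {"delta_pos": [[0, 0, 0], [0, 0, 0.025], [0, 0, 0.023], [0, 0, 0.01], [0, 0, 0], [0, 0, 0]], "delta_rot": [[0, 0, 0], [0, 0, 0], [0, 0, 0], [0, 0, 0], [0, 0, 0], [0, 0, 0]], "grip": [-1, -1, -1, -1, -1, -1]}}

```text
t: 6.2
tcp_pos: [0.53, 0.3649, 0.2582]
orientation: [0.608, 0.794, 0.0, 0.0]
contact_force: [0.7, 0.2, -1.8]
finger_gap: 0.0446
grip_force: 20.0
```

Call:
{"op": "arm_command", "data": {"delta_pos": [[0, 0, 0.0015], [0, 0, 0], [0, 0, 0], [0, 0, 0], [0, 0, 0], [0, 0, -0.04], [0, 0, -0.06], [0, 0, 0]], "delta_rot": [[0, 0, 0], [0, 0, 0], [0, 0, 0], [0, 0, 0], [0, 0, 0], [0, 0, 0], [0, 0, 0], [0, 0, 0]], "grip": [-1, -1, 0.6, 0.6, 0.6, 0.6, 0.6, 0.6]}}

```text
t: 7.2
tcp_pos: [0.5308, 0.3656, 0.361]
orientation: [0.608, 0.794, 0.003, 0.001]
contact_force: [-0.1, 0.2, 0.8]
finger_gap: 0.073
grip_force: 0.0
```

Call:
{"op": "arm_command", "data": {"delta_pos": [[-0.0558, -0.0037, 0], [-0.0558, -0.0037, 0], [-0.0558, -0.0037, 0], [-0.0558, -0.0037, 0], [-0.0558, -0.0037, 0], [-0.0558, -0.0037, 0], [-0.0558, -0.0037, 0], [-0.0558, -0.0037, 0]], "delta_rot": [[0, 0, 0], [0, 0, 0], [0, 0, 0], [0, 0, 0], [0, 0, 0], [0, 0, 0], [0, 0, 0], [0, 0, 0]], "grip": [0.6, 0.6, 0.6, 0.6, 0.6, 0.6, 0.6, 0.6]}}

```text
t: 8.2
tcp_pos: [0.6171, -0.0757, 0.3555]
orientation: [0.608, 0.794, -0.0, -0.0]
contact_force: [0.4, 0.5, 0.1]
finger_gap: 0.0729
grip_force: 0.0
```

```bash
python3 - <<'E'
from h import *
st()
s=snap('top','t2.png'); parts(s); parts(s,(.51,.35),5)
E
```

```text
t 8.2 tcp [ 0.6171 -0.0757  0.3555] yaw(y-axis) [[-0.26, 0.966, -0.001], [0.966, 0.26, 0.0], [0.0, -0.001, -1.0]] gap 0.07288075746918651
0.05 43 z 0.0612 rect [523.4 351.7] [17.5 43.1] 66.0 px [154. 210.] tray [13.5  0.6]
0.078 47 z 0.091 rect [522.5 350.5] [15.2 41.6] 65.8 px [148. 209.] tray [12.5 -0.6]
0.099 408 z 0.1084 rect [528.4 364.8] [44.2 42.2] 70.6 px [136. 203.] tray [19.6 13.2]
```

Call:
{"op": "arm_command", "data": {"delta_pos": [[0, 0, 0.045], [0, 0, 0.04], [0, 0, 0.0205], [0, 0, 0], [0, 0, 0], [0, 0, 0], [0, 0, 0], [0, 0, 0]], "delta_rot": [[0, 0, 0], [0, 0, 0], [0, 0, 0], [0, 0, 0], [0, 0, 0], [0, 0, 0], [0, 0, 0], [0, 0, 0]], "grip": [0.6, 0.6, 0.6, 0.6, -1, -1, -1, -1]}}

```text
t: 9.25
tcp_pos: [0.6173, -0.0738, 0.2512]
orientation: [0.608, 0.794, 0.0, 0.0]
contact_force: [0.6, 0.0, 0.2]
finger_gap: 0.036
grip_force: 20.0
```

Call:
{"op": "arm_command", "data": {"delta_pos": [[0, 0, 0], [0, 0, 0], [0, 0, -0.01]], "delta_rot": [[0, 0, 0], [0, 0, 0], [0, 0, 0]], "grip": [-1, -1, -1]}}

```text
t: 9.62
tcp_pos: [0.6167, -0.0738, 0.2603]
orientation: [0.608, 0.794, -0.0, -0.001]
contact_force: [0.7, -0.5, -1.8]
finger_gap: 0.0364
grip_force: 20.0
```

Call:
{"op": "arm_command", "data": {"delta_pos": [[0, 0, -0.04], [0, 0, -0.04], [0.0582, -0.0098, 0], [0.0582, -0.0098, 0], [0.0582, -0.0098, 0], [0.0582, -0.0098, 0], [0.0582, -0.0098, 0], [0.0582, -0.0098, 0]], "delta_rot": [[0, 0, 0], [0, 0, 0], [0, 0, 0], [0, 0, 0], [0, 0, 0], [0, 0, 0], [0, 0, 0], [0, 0, 0]], "grip": [-1, -1, -1, -1, -1, -1, -1, -1]}}

```text
t: 10.62
tcp_pos: [0.4684, 0.2496, 0.3412]
orientation: [0.608, 0.794, 0.0, 0.0]
contact_force: [0.5, 0.9, -1.5]
finger_gap: 0.0369
grip_force: 20.0
```

Call:
{"op": "arm_command", "data": {"delta_pos": [[0.0582, -0.0098, 0], [0.0582, -0.0098, 0], [0, 0, 0], [0, 0, 0.035], [0, 0, 0.035], [0, 0, 0.017], [0, 0, 0], [0, 0, 0]], "delta_rot": [[0, 0, 0], [0, 0, 0], [0, 0, 0], [0, 0, 0], [0, 0, 0], [0, 0, 0], [0, 0, 0], [0, 0, 0]], "grip": [-1, -1, -1, -1, -1, -1, -1, -1]}}

```text
t: 11.62
tcp_pos: [0.4209, 0.3555, 0.2548]
orientation: [0.608, 0.794, 0.001, 0.0]
contact_force: [-0.3, 0.2, -1.6]
finger_gap: 0.0368
grip_force: 20.0
```

Call:
{"op": "arm_command", "data": {"delta_pos": [[0, 0, 0.0015], [0, 0, 0], [0, 0, 0], [0, 0, 0], [0, 0, 0], [0, 0, -0.04], [0, 0, -0.06], [-0.0583, 0.0022, 0]], "delta_rot": [[0, 0, 0], [0, 0, 0], [0, 0, 0], [0, 0, 0], [0, 0, 0], [0, 0, 0], [0, 0, 0], [0, 0, 0]], "grip": [-1, -1, 0.4, 0.4, 0.4, 0.4, 0.4, 0.4]}}

```text
t: 12.62
tcp_pos: [0.4386, 0.3016, 0.3567]
orientation: [0.607, 0.795, 0.004, 0.001]
contact_force: [0.9, 0.1, -0.9]
finger_gap: 0.0636
grip_force: 0.0
```

Call:
{"op": "arm_command", "data": {"delta_pos": [[-0.0583, 0.0022, 0], [-0.0583, 0.0022, 0], [-0.0583, 0.0022, 0], [-0.0583, 0.0022, 0], [-0.0583, 0.0022, 0], [-0.0583, 0.0022, 0], [0, 0, 0]], "delta_rot": [[0, 0, 0], [0, 0, 0], [0, 0, 0], [0, 0, 0], [0, 0, 0], [0, 0, 0], [0, 0, 0]], "grip": [0.4, 0.4, 0.4, 0.4, 0.4, 0.4, 0.4]}}

```text
t: 13.5
tcp_pos: [0.5422, -0.0377, 0.3524]
orientation: [0.61, 0.793, 0.0, 0.0]
contact_force: [0.1, 1.0, -0.8]
finger_gap: 0.0639
grip_force: 0.0
```

Call:
{"op": "arm_command", "data": {"delta_pos": [[0, 0, 0], [0, 0, 0], [0, 0, 0], [0, 0, 0], [0, 0, 0], [0, 0, 0], [0, 0, 0], [0, 0, 0]], "delta_rot": [[0, 0, 0.184], [0, 0, 0.184], [0, 0, 0.184], [0, 0, 0.184], [0, 0, 0.184], [0, 0, 0.184], [0, 0, 0.184], [0, 0, 0.184]], "grip": [0.4, 0.4, 0.4, 0.4, 0.4, 0.4, 0.4, 0.4]}}

```text
t: 14.5
tcp_pos: [0.5411, -0.0337, 0.3521]
orientation: [0.984, 0.177, -0.0, -0.0]
contact_force: [0.3, 0.0, -0.2]
finger_gap: 0.0639
grip_force: 0.0
```

```bash
python3 - <<'E'
from h import *
st()
s=snap('top'); parts(s,(.51,.35),5)
s=snap('wrist','w2.png'); parts(s)
E
```

```text
t 14.5 tcp [ 0.5411 -0.0337  0.3521] yaw(y-axis) [[0.937, 0.349, -0.0], [0.349, -0.937, 0.0], [-0.0, -0.0, -1.0]] gap 0.0639378778850116
0.05 41 z 0.0609 rect [523.7 352. ] [18.6 43.2] 67.2 px [154. 211.] tray [13.8  0.8]
0.078 47 z 0.0913 rect [523.6 351.6] [18.  43.4] 68.4 px [148. 208.] tray [13.7  0.4]
0.078 288 z 0.0893 rect [419.7 353.6] [36.8 35.8] 89.7 px [143. 261.] tray [-89.6  11.5]
0.099 404 z 0.1082 rect [528.8 364.6] [43.  43.2] 39.5 px [136. 203.] tray [19.9 12.9]
0.05 2250 z 0.0545 rect [602.2 -16.7] [54.7 42.2] 16.7 px [327. 135.] tray [34.3 -0.1]
0.05 71 z 0.0614 rect [560.4 -27.6] [ 0.6 34.8] 20.9 px [322. 183.] tray [-8.9  0.2]
0.078 1755 z 0.088 rect [543.5 -33.8] [36.5 35.3] 20.7 px [322. 209.] tray [-26.8  -1.4]
```

View pics/w2.png

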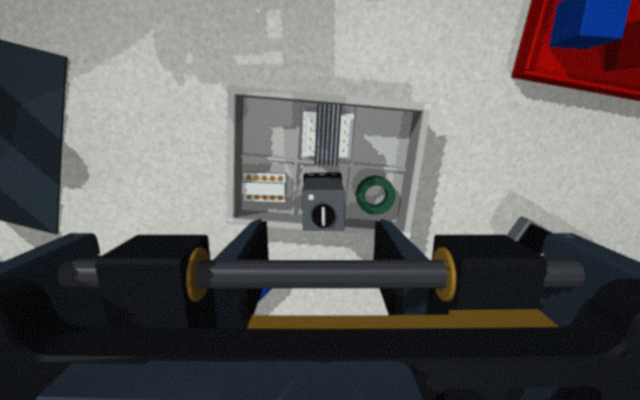

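The relay (322,209) sits square between the fingers, and the back row's outer compartments are empty. The gearmotor and capacitor are standing on the mat.

Call:
{"op": "arm_command", "data": {"delta_pos": [[0, 0, 0.045], [0, 0, 0.045], [0, 0, 0.023], [0, 0, 0], [0, 0, 0], [0, 0, 0], [0, 0, 0], [0, 0, 0]], "delta_rot": [[0, 0, 0], [0, 0, 0], [0, 0, 0], [0, 0, 0], [0, 0, 0], [0, 0, 0], [0, 0, 0], [0, 0, 0]], "grip": [0.4, 0.4, 0.4, 0.4, 0.4, -1, -1, -1]}}

```text
t: 15.6
tcp_pos: [0.5415, -0.0347, 0.2397]
orientation: [0.984, 0.18, 0.0, 0.0]
contact_force: [0.8, -0.3, -0.4]
finger_gap: 0.0367
grip_force: 0.3
```

Call:
{"op": "arm_command", "data": {"delta_pos": [[0, 0, 0], [0, 0, 0], [0, 0, -0.01]], "delta_rot": [[0, 0, 0], [0, 0, 0], [0, 0, 0]], "grip": [-1, -1, -1]}}

```text
t: 15.98
tcp_pos: [0.5411, -0.0347, 0.249]
orientation: [0.984, 0.18, -0.001, -0.0]
contact_force: [-0.7, -0.0, -0.6]
finger_gap: 0.0362
grip_force: 20.0
```

Call:
{"op": "arm_command", "data": {"delta_pos": [[0, 0, -0.025], [0, 0, -0.025], [0.0097, -0.0542, 0], [0.0097, -0.0542, 0], [0.0097, -0.0542, 0], [0.0097, -0.0542, 0], [0.0097, -0.0542, 0], [0.0097, -0.0542, 0]], "delta_rot": [[0, 0, 0], [0, 0, 0], [0, 0, 0], [0, 0, 0], [0, 0, 0], [0, 0, 0], [0, 0, 0], [0, 0, 0]], "grip": [-1, -1, -1, -1, -1, -1, -1, -1]}}

```text
t: 16.98
tcp_pos: [0.4801, 0.2918, 0.2998]
orientation: [0.984, 0.18, 0.0, -0.0]
contact_force: [1.0, -0.0, -0.6]
finger_gap: 0.0362
grip_force: 20.0
```

Call:
{"op": "arm_command", "data": {"delta_pos": [[0, 0, 0], [0, 0, 0.025], [0, 0, 0.025], [0, 0, 0.008], [0, 0, 0], [0, 0, 0.0005], [0, 0, 0]], "delta_rot": [[0, 0, 0], [0, 0, 0], [0, 0, 0], [0, 0, 0], [0, 0, 0], [0, 0, 0], [0, 0, 0]], "grip": [-1, -1, -1, -1, -1, -1, -1]}}

```text
t: 17.85
tcp_pos: [0.481, 0.2901, 0.2415]
orientation: [0.984, 0.18, 0.001, -0.0]
contact_force: [0.2, -0.5, -1.5]
finger_gap: 0.036
grip_force: 20.0
```

Call:
{"op": "arm_command", "data": {"delta_pos": [[0, 0, 0.0015], [0, 0, 0], [0, 0, 0], [0, 0, 0], [0, 0, 0], [0, 0, -0.04], [0, 0, -0.06], [0, 0, 0]], "delta_rot": [[0, 0, 0], [0, 0, 0], [0, 0, 0], [0, 0, 0], [0, 0, 0], [0, 0, 0], [0, 0, 0], [0, 0, 0]], "grip": [-1, -1, 0.3, 0.3, 0.3, 0.3, 0.3, 0.3]}}

```text
t: 18.85
tcp_pos: [0.4818, 0.2907, 0.3435]
orientation: [0.984, 0.18, 0.003, -0.001]
contact_force: [0.2, 0.2, -0.2]
finger_gap: 0.0595
grip_force: 0.0
```

Call:
{"op": "arm_command", "data": {"delta_pos": [[0.0006, 0.055, 0], [0.0006, 0.055, 0], [0.0006, 0.055, 0], [0.0006, 0.055, 0], [0.0006, 0.055, 0], [0.0006, 0.055, 0], [0, 0, 0], [0, 0, 0]], "delta_rot": [[0, 0, 0], [0, 0, 0], [0, 0, 0], [0, 0, 0], [0, 0, 0], [0, 0, 0], [0, 0, 0.075], [0, 0, 0]], "grip": [0.6, 0.6, 0.6, 0.6, 0.6, 0.6, 0.6, 0.6]}}

```text
t: 19.85
tcp_pos: [0.6007, -0.0177, 0.3384]
orientation: [0.99, 0.143, -0.001, -0.0]
contact_force: [0.5, -0.7, -0.0]
finger_gap: 0.0732
grip_force: 0.0
```

```bash
python3 - <<'E'
from h import *
st()
s=snap('top','t3.png'); parts(s,(.48,.34),5)
s=snap('wrist','w3.png'); parts(s)
E
```

```text
t 19.85 tcp [ 0.6007 -0.0177  0.3384] yaw(y-axis) [[0.959, 0.282, -0.001], [0.282, -0.959, 0.0], [-0.001, -0.0, -1.0]] gap 0.07317596828424353
0.05 40 z 0.06 rect [523.3 352.6] [19.3 43.9] 65.4 px [154. 211.] tray [44.2  8.8]
0.078 48 z 0.0908 rect [522.4 350.5] [14.9 41.6] 65.3 px [148. 209.] tray [43.2  6.8]
0.078 344 z 0.0879 rect [481.8 291.2] [36.4 35.6] 20.1 px [177. 229.] tray [ -2.5 -48.8]
0.078 291 z 0.0894 rect [419.6 353.6] [36.5 35.8] 87.2 px [143. 261.] tray [-58.9  18.8]
0.099 402 z 0.1083 rect [528.7 364.9] [42.1 43.9] 14.4 px [136. 203.] tray [50.7 20.5]
0.05 2130 z 0.0544 rect [602.  -16.6] [55. 41.] 16.2 px [322. 204.] tray [34.1  0.1]
```

View pics/t3.png

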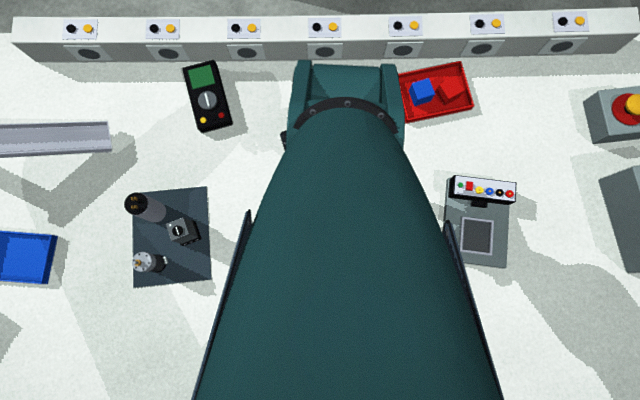

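All three stand on the mat: capacitor (136,203), relay (178,230), gearmotor (143,262). The transformer is next.

Call:
{"op": "arm_command", "data": {"delta_pos": [[0, 0, 0.04], [0, 0, 0.04], [0, 0, 0.035], [0, 0, 0.0195], [0, 0, 0], [0, 0, 0], [0, 0, 0], [0, 0, 0]], "delta_rot": [[0, 0, 0], [0, 0, 0], [0, 0, 0], [0, 0, 0], [0, 0, 0], [0, 0, 0], [0, 0, 0], [0, 0, 0]], "grip": [0.6, 0.6, 0.6, 0.6, 0.6, -1, -1, -1], "grip_force": 35}}

```text
t: 20.95
tcp_pos: [0.6012, -0.0174, 0.2056]
orientation: [0.99, 0.143, 0.001, 0.0]
contact_force: [1.2, -0.3, 2.6]
finger_gap: 0.0456
grip_force: 10.4
```

Call:
{"op": "arm_command", "data": {"delta_pos": [[0, 0, 0], [0, 0, 0], [0, 0, -0.01], [0, 0, 0]], "delta_rot": [[0, 0, 0], [0, 0, 0], [0, 0, 0], [0, 0, 0]], "grip": [-1, -1, -1, -1]}}

```text
t: 21.45
tcp_pos: [0.6011, -0.0173, 0.2156]
orientation: [0.99, 0.143, 0.001, 0.0]
contact_force: [0.5, -0.0, -3.6]
finger_gap: 0.0459
grip_force: 35.0
```

Call:
{"op": "arm_command", "data": {"delta_pos": [[0, 0, -0.035], [0, 0, -0.04], [0, 0, -0.04], [-0.035, 0.0398, 0], [-0.035, 0.0398, 0], [-0.035, 0.0398, 0], [-0.035, 0.0398, 0], [-0.035, 0.0398, 0]], "delta_rot": [[0, 0, 0], [0, 0, 0], [0, 0, 0], [0, 0, 0], [0, 0, 0], [0, 0, 0], [0, 0, 0], [0, 0, 0]], "grip": [-1, -1, -1, -1, -1, -1, -1, -1]}}

```text
t: 22.45
tcp_pos: [0.4883, -0.259, 0.3298]
orientation: [0.99, 0.143, 0.0, 0.0]
contact_force: [1.0, 0.2, -3.8]
finger_gap: 0.0461
grip_force: 35.0
```

Call:
{"op": "arm_command", "data": {"delta_pos": [[-0.035, 0.0398, 0], [0, 0, 0], [0, 0, 0], [0, 0, 0], [0, 0, 0], [0, 0, 0]], "delta_rot": [[0, 0, 0], [0, 0, 0.141], [0, 0, 0.141], [0, 0, 0.141], [0, 0, 0], [0, 0, 0]], "grip": [-1, -1, -1, -1, -1, -1]}}

```text
t: 23.2
tcp_pos: [0.4669, -0.3056, 0.3297]
orientation: [0.998, -0.066, -0.0, -0.0]
contact_force: [-0.0, -0.6, -3.4]
finger_gap: 0.0459
grip_force: 35.0
```

```bash
python3 - <<'E'
from h import *
st()
s=snap('wrist','w4.png'); np.savez('w4.npz',**{k:np.array(v) for k,v in s.items()})
E
```

```text
t 23.2 tcp [ 0.4669 -0.3056  0.3297] yaw(y-axis) [[0.991, -0.133, -0.0], [-0.133, -0.991, 0.0], [-0.0, -0.0, -1.0]] gap 0.04588748968201473
```

View pics/w4.png

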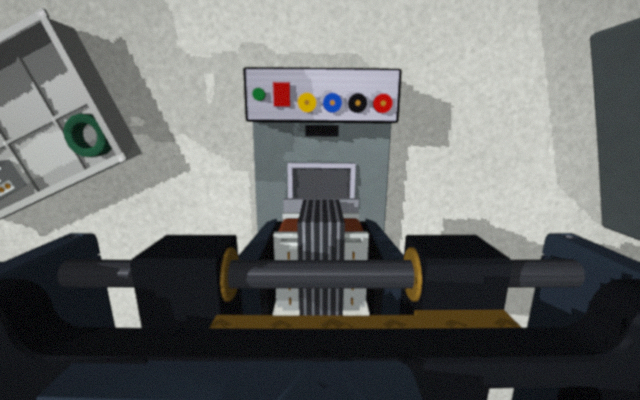

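The nest's far rail is visible at (288-356, 164), square with the held transformer.

```bash
python3 - <<'E'
from h import *
s=dict(np.load('w4.npz')); im=s['image']
m=(im.min(2)>140).astype(np.uint8); q=np.zeros_like(m); q[158:215,280:365]=m[158:215,280:365]
ys,xs=np.nonzero(q[:196]); print('outer',xs.min(),xs.max(),ys.min())
P=onz(s,[[xs.min(),ys.min()],[xs.max(),ys.min()]],.025)[:,:2]
print(P, np.linalg.norm(P[1]-P[0])); mid=P.mean(0); a=np.radians(-7.7)
print('centre',mid-.036*np.array([np.cos(a),np.sin(a)]), 'edge dir',np.degrees(np.arctan2(*(P[1]-P[0])[::-1])))
E
```

```text
outer 288 354 163
[[ 0.50804518 -0.27947208]
 [ 0.49975172 -0.34108075]] 0.0621643843796691
centre [ 0.46822305 -0.30545291] edge dir -97.66678804482635
```

Call:
{"op": "arm_command", "data": {"delta_pos": [[0, 0, 0.035], [0, 0, 0.035], [0, 0, 0.02], [0, 0, 0.01], [0, 0, 0.005], [0, 0, 0], [0, 0, 0]], "delta_rot": [[0, 0, 0], [0, 0, 0], [0, 0, 0], [0, 0, 0], [0, 0, 0], [0, 0, 0], [0, 0, 0]], "grip": [-1, -1, -1, -1, -1, -1, -1]}}

```text
t: 24.12
tcp_pos: [0.4673, -0.3059, 0.2255]
orientation: [0.998, -0.068, 0.0, 0.0]
contact_force: [0.1, 0.1, -3.7]
finger_gap: 0.0459
grip_force: 35.0
```

Call:
{"op": "arm_command", "data": {"delta_pos": [[0, 0, 0.002], [0, 0, 0], [0, 0, 0.001], [0, 0, 0]], "delta_rot": [[0, 0, 0], [0, 0, 0], [0, 0, 0], [0, 0, 0]], "grip": [-1, -1, -1, -1]}}

```text
t: 24.62
tcp_pos: [0.4671, -0.3058, 0.2226]
orientation: [0.998, -0.068, -0.0, -0.0]
contact_force: [-6.6, 4.8, 15.6]
finger_gap: 0.0461
grip_force: 35.0
```

Call:
{"op": "arm_command", "data": {"delta_pos": [[0, 0, -0.001], [0, 0, 0], [0, 0, 0], [0, 0, 0], [0, 0, -0.03], [0, 0, -0.05], [0, 0, -0.04], [0, 0, 0]], "delta_rot": [[0, 0, 0], [0, 0, 0], [0, 0, 0], [0, 0, 0], [0, 0, 0], [0, 0, 0], [0, 0, 0], [0, 0, 0]], "grip": [0.5, 0.5, 0.5, 0.5, 0.5, 0.5, 0.5, 0.5]}}

```text
t: 25.62
tcp_pos: [0.4677, -0.3062, 0.3457]
orientation: [0.998, -0.068, 0.002, 0.001]
contact_force: [-0.3, -0.3, -0.4]
finger_gap: 0.0683
grip_force: 0.0
```

```bash
python3 - <<'E'
from h import *
st()
s=snap('wrist','w5.png'); C=cloud(s); Z=C[...,2]
reg=(np.linalg.norm(C[...,:2]-[.467,-.306],axis=2)<.05)&(Z>.066)&(Z<.09)
P=C[reg]; print(len(P),cv2.minAreaRect((P[:,:2]*1000).astype(np.float32)),np.percentile(P[:,2],[5,50,95]))
A=np.c_[P[:,:2],np.ones(len(P))]; print(np.linalg.lstsq(A,P[:,2],rcond=None)[0])
E
```

```text
t 25.625 tcp [ 0.4677 -0.3062  0.3457] yaw(y-axis) [[0.991, -0.136, 0.004], [-0.136, -0.991, -0.003], [0.005, 0.002, -1.0]] gap 0.06833749180855729
2484 ((467.789794921875, -305.05609130859375), (45.24106979370117, 55.01118087768555), 81.38838195800781) [0.06654865 0.07050775 0.07286228]
[-0.008385   -0.00549011  0.07270732]
```

View pics/w5.png

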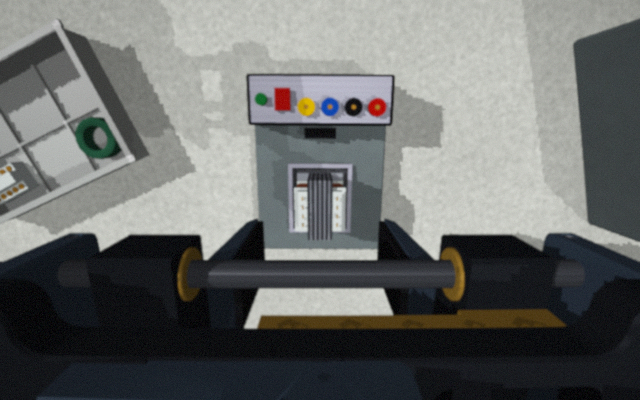

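The transformer sits flat inside the nest rails (320,205). Next I return the relay.

Call:
{"op": "arm_command", "data": {"delta_pos": [[-0.0067, -0.0593, 0], [-0.0067, -0.0593, 0], [-0.0067, -0.0593, 0], [-0.0067, -0.0593, 0], [-0.0067, -0.0593, 0], [-0.0067, -0.0593, 0], [-0.0067, -0.0593, 0], [-0.0067, -0.0593, 0]], "delta_rot": [[0, 0, 0], [0, 0, 0], [0, 0, 0], [0, 0, 0], [0, 0, 0], [0, 0, 0], [0, 0, 0], [0, 0, 0]], "grip": [0.4, 0.4, 0.4, 0.4, 0.4, 0.4, 0.4, 0.4], "grip_force": 20}}

```text
t: 26.68
tcp_pos: [0.4776, 0.1735, 0.3414]
orientation: [0.998, -0.068, -0.001, 0.0]
contact_force: [1.4, -1.5, 0.4]
finger_gap: 0.0638
grip_force: 0.0
```

Call:
{"op": "arm_command", "data": {"delta_pos": [[-0.0067, -0.0593, 0], [-0.0067, -0.0593, 0], [0, 0, 0], [0, 0, 0], [0, 0, 0], [0, 0, 0], [0, 0, 0]], "delta_rot": [[0, 0, 0], [0, 0, 0], [0, 0, -0.166], [0, 0, -0.166], [0, 0, -0.166], [0, 0, 0], [0, 0, 0]], "grip": [0.4, 0.4, 0.4, 0.4, 0.4, 0.4, 0.4]}}

```text
t: 27.55
tcp_pos: [0.481, 0.2907, 0.3419]
orientation: [0.984, 0.178, -0.001, 0.0]
contact_force: [0.3, -0.7, 0.3]
finger_gap: 0.0638
grip_force: 0.0
```

Call:
{"op": "arm_command", "data": {"delta_pos": [[0, 0, 0.045], [0, 0, 0.04], [0, 0, 0.017], [0, 0, 0], [0, 0, 0], [0, 0, 0], [0, 0, 0], [0, 0, 0]], "delta_rot": [[0, 0, 0], [0, 0, 0], [0, 0, 0], [0, 0, 0], [0, 0, 0], [0, 0, 0], [0, 0, 0], [0, 0, 0]], "grip": [0.4, 0.4, 0.4, 0.4, -1, -1, -1, -1]}}

```text
t: 28.55
tcp_pos: [0.4814, 0.291, 0.2415]
orientation: [0.984, 0.18, 0.0, -0.0]
contact_force: [-0.7, -1.0, 7.0]
finger_gap: 0.036
grip_force: 20.0
```

Call:
{"op": "arm_command", "data": {"delta_pos": [[0, 0, 0], [0, 0, -0.01], [0, 0, 0]], "delta_rot": [[0, 0, 0], [0, 0, 0], [0, 0, 0]], "grip": [-1, -1, -1]}}

```text
t: 28.92
tcp_pos: [0.4814, 0.291, 0.2517]
orientation: [0.984, 0.18, 0.001, -0.0]
contact_force: [0.9, -0.8, -1.0]
finger_gap: 0.0361
grip_force: 20.0
```

Call:
{"op": "arm_command", "data": {"delta_pos": [[0, 0, -0.03], [0, 0, -0.03], [-0.0099, 0.0543, 0], [-0.0099, 0.0543, 0], [-0.0099, 0.0543, 0], [-0.0099, 0.0543, 0], [-0.0099, 0.0543, 0], [-0.0099, 0.0543, 0]], "delta_rot": [[0, 0, 0], [0, 0, 0], [0, 0, 0], [0, 0, 0], [0, 0, 0], [0, 0, 0], [0, 0, 0], [0, 0, 0]], "grip": [-1, -1, -1, -1, -1, -1, -1, -1]}}

```text
t: 29.92
tcp_pos: [0.5409, -0.0367, 0.3109]
orientation: [0.984, 0.18, 0.0, 0.0]
contact_force: [1.4, -0.6, -1.6]
finger_gap: 0.0359
grip_force: 20.0
```

Call:
{"op": "arm_command", "data": {"delta_pos": [[0, 0, 0], [0, 0, 0], [0, 0, 0.03], [0, 0, 0.028], [0, 0, 0.01], [0, 0, 0], [0, 0, 0]], "delta_rot": [[0, 0, 0], [0, 0, 0], [0, 0, 0], [0, 0, 0], [0, 0, 0], [0, 0, 0], [0, 0, 0]], "grip": [-1, -1, -1, -1, -1, -1, -1]}}

```text
t: 30.8
tcp_pos: [0.5412, -0.0345, 0.2435]
orientation: [0.984, 0.18, 0.0, 0.0]
contact_force: [0.4, -0.2, -0.7]
finger_gap: 0.0358
grip_force: 20.0
```

Call:
{"op": "arm_command", "data": {"delta_pos": [[0, 0, 0.0015], [0, 0, 0], [0, 0, 0], [0, 0, 0], [0, 0, 0], [0, 0, -0.05], [0, 0, -0.06], [0, 0, 0]], "delta_rot": [[0, 0, 0], [0, 0, 0], [0, 0, 0], [0, 0, 0], [0, 0, 0], [0, 0, 0], [0, 0, 0], [0, 0, 0]], "grip": [-1, -1, 0.4, 0.4, 0.4, 0.6, 0.6, 0.6]}}

```text
t: 31.8
tcp_pos: [0.5421, -0.035, 0.3556]
orientation: [0.984, 0.18, 0.003, 0.001]
contact_force: [0.7, -1.0, -0.9]
finger_gap: 0.0729
grip_force: 0.0
```

Call:
{"op": "arm_command", "data": {"delta_pos": [[0.0188, -0.054, 0], [0.0188, -0.054, 0], [0.0188, -0.054, 0], [0.0188, -0.054, 0], [0.0188, -0.054, 0], [0.0188, -0.054, 0], [0.0188, -0.054, 0], [0, 0, 0]], "delta_rot": [[0, 0, 0], [0, 0, 0], [0, 0, 0], [0, 0, 0], [0, 0, 0], [0, 0, 0], [0, 0, 0], [0, 0, 0]], "grip": [0.6, 0.6, 0.6, 0.6, 0.6, 0.6, 0.6, 0.6]}}

```text
t: 32.8
tcp_pos: [0.5296, 0.3682, 0.3503]
orientation: [0.983, 0.182, -0.0, -0.0]
contact_force: [-0.1, -0.5, -0.0]
finger_gap: 0.0727
grip_force: 0.0
```

```bash
python3 - <<'E'
from h import *
st()
s=snap('wrist','w6.png'); parts(s,(.49,.34),5); parts(s)
s=snap('top'); parts(s)
E
```

```text
t 32.8 tcp [0.5296 0.3682 0.3503] yaw(y-axis) [[0.934, 0.357, -0.0], [0.357, -0.934, -0.0], [-0.0, -0.0, -1.0]] gap 0.07274679041226977
0.05 71 z 0.0611 rect [545.8 372.9] [10.2 37.4] 26.8 px [323. 185.] tray [58.4 27.9]
0.05 138 z 0.0599 rect [432.7 358.4] [12.6 33. ] 17.8 px [298. 293.] tray [-55.5  23.3]
0.078 108 z 0.0909 rect [544.7 371.7] [13.1 40.1] 24.0 px [324. 192.] tray [57.2 26.8]
0.078 324 z 0.0889 rect [433.7 359.5] [11.7 33.3] 19.7 px [293. 309.] tray [-54.4  24.3]
0.099 2284 z 0.1085 rect [530.4 365.5] [42.9 42. ] 21.3 px [325. 219.] tray [42.4 21.8]
0.078 331 z 0.0879 rect [540.1 -34.8] [36.2 36.4] 22.3 px [345. 197.] tray [-30.3  -1.5]
```

View pics/w6.png

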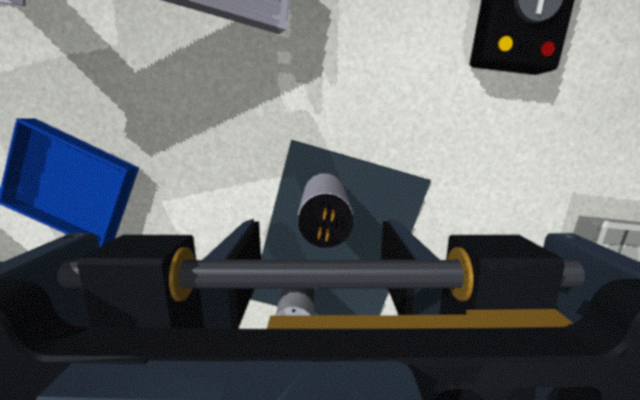

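The capacitor (325,219) is centred between the fingers and still upright. The relay is back at its start position.

Call:
{"op": "arm_command", "data": {"delta_pos": [[0, 0, 0], [0, 0, 0.045], [0, 0, 0.04], [0, 0, 0.0095], [0, 0, 0], [0, 0, 0], [0, 0, 0], [0, 0, 0]], "delta_rot": [[0, 0, 0], [0, 0, 0], [0, 0, 0], [0, 0, 0], [0, 0, 0], [0, 0, 0], [0, 0, 0], [0, 0, 0]], "grip": [0.6, 0.6, 0.6, 0.6, 0.6, 0.6, -1, -1]}}

```text
t: 33.9
tcp_pos: [0.5303, 0.3654, 0.2575]
orientation: [0.984, 0.18, 0.0, -0.0]
contact_force: [-0.2, -0.2, -0.1]
finger_gap: 0.0558
grip_force: 0.0
```

Call:
{"op": "arm_command", "data": {"delta_pos": [[0, 0, 0], [0, 0, 0], [0, 0, 0], [0, 0, -0.01], [0, 0, 0]], "delta_rot": [[0, 0, 0], [0, 0, 0], [0, 0, 0], [0, 0, 0], [0, 0, 0]], "grip": [-1, -1, -1, -1, -1]}}

```text
t: 34.52
tcp_pos: [0.5304, 0.3653, 0.2675]
orientation: [0.984, 0.18, 0.0, -0.0]
contact_force: [-1.2, 0.3, -2.4]
finger_gap: 0.0445
grip_force: 20.0
```

Call:
{"op": "arm_command", "data": {"delta_pos": [[0, 0, -0.025], [0, 0, -0.025], [-0.0103, 0.0538, 0], [-0.0103, 0.0538, 0], [-0.0103, 0.0538, 0], [-0.0103, 0.0538, 0], [-0.0103, 0.0538, 0], [-0.0103, 0.0538, 0]], "delta_rot": [[0, 0, 0], [0, 0, 0], [0, 0, 0], [0, 0, 0], [0, 0, 0], [0, 0, 0], [0, 0, 0], [0, 0, 0]], "grip": [-1, -1, -1, -1, -1, -1, -1, -1]}}

```text
t: 35.52
tcp_pos: [0.5866, 0.0397, 0.3168]
orientation: [0.984, 0.18, 0.0, 0.0]
contact_force: [1.2, 0.2, -1.8]
finger_gap: 0.0441
grip_force: 20.0
```

Call:
{"op": "arm_command", "data": {"delta_pos": [[0, 0, 0], [0, 0, 0], [0, 0, 0.025], [0, 0, 0.023], [0, 0, 0.01], [0, 0, 0], [0, 0, 0]], "delta_rot": [[0, 0, 0], [0, 0, 0], [0, 0, 0], [0, 0, 0], [0, 0, 0], [0, 0, 0], [0, 0, 0]], "grip": [-1, -1, -1, -1, -1, -1, -1]}}

```text
t: 36.4
tcp_pos: [0.5869, 0.0418, 0.2595]
orientation: [0.984, 0.18, 0.0, 0.0]
contact_force: [1.0, 0.2, -1.7]
finger_gap: 0.0441
grip_force: 20.0
```

Call:
{"op": "arm_command", "data": {"delta_pos": [[0, 0, 0.0015], [0, 0, 0], [0, 0, 0], [0, 0, 0], [0, 0, 0], [0, 0, -0.04], [0, 0, -0.06], [0, 0, 0]], "delta_rot": [[0, 0, 0], [0, 0, 0], [0, 0, 0], [0, 0, 0], [0, 0, 0], [0, 0, 0], [0, 0, 0], [0, 0, 0]], "grip": [-1, -1, 0.6, 0.6, 0.6, 0.6, 0.6, 0.6]}}

```text
t: 37.4
tcp_pos: [0.5879, 0.0415, 0.3618]
orientation: [0.984, 0.18, 0.004, 0.001]
contact_force: [-0.0, 0.6, -0.4]
finger_gap: 0.0729
grip_force: 0.0
```

Call:
{"op": "arm_command", "data": {"delta_pos": [[-0.0074, -0.0587, 0], [-0.0074, -0.0587, 0], [-0.0074, -0.0587, 0], [-0.0074, -0.0587, 0], [-0.0074, -0.0587, 0], [-0.0074, -0.0587, 0], [0, 0, 0], [0, 0, 0]], "delta_rot": [[0, 0, 0], [0, 0, 0], [0, 0, 0], [0, 0, 0], [0, 0, 0], [0, 0, 0], [0, 0, 0], [0, 0, 0]], "grip": [0.6, 0.6, 0.6, 0.6, 0.6, 0.6, 0.6, 0.6]}}

```text
t: 38.4
tcp_pos: [0.4203, 0.3549, 0.3567]
orientation: [0.984, 0.18, -0.0, 0.0]
contact_force: [0.1, 0.1, -0.0]
finger_gap: 0.073
grip_force: 0.0
```

```bash
python3 - <<'E'
from h import *
st()
s=snap('wrist'); parts(s,(.42,.355),5,.06)
s=snap('top'); parts(s)
E
```

```text
t 38.4 tcp [0.4203 0.3549 0.3567] yaw(y-axis) [[0.935, 0.355, -0.001], [0.355, -0.935, -0.001], [-0.001, 0.0, -1.0]] gap 0.07296875542056266
0.078 1243 z 0.0895 rect [421.8 355.1] [36.2 35.1] 21.7 px [322. 209.] tray [ 1.8 -0.1]
0.099 55 z 0.1092 rect [419.8 360.6] [5.5 6. ] 66.3 px [314. 216.] tray [0.2 5.6]
0.078 327 z 0.0878 rect [540.1 -34.8] [36.  35.9] 21.5 px [345. 197.] tray [-30.3  -1.5]
0.099 374 z 0.108 rect [584.9  40.9] [42.6 41.6] 39.9 px [306. 173.] tray [32.5 60.1]
```

Capacitor and relay are both back at their starting positions. Last is the gearmotor.

Call:
{"op": "arm_command", "data": {"delta_pos": [[0, 0, 0.045], [0, 0, 0.04], [0, 0, 0.0205], [0, 0, 0], [0, 0, 0], [0, 0, 0], [0, 0, 0], [0, 0, 0]], "delta_rot": [[0, 0, 0], [0, 0, 0], [0, 0, 0], [0, 0, 0], [0, 0, 0], [0, 0, 0], [0, 0, 0], [0, 0, 0]], "grip": [0.6, 0.6, 0.6, 0.6, 0.6, -1, -1, -1]}}

```text
t: 39.5
tcp_pos: [0.4205, 0.3552, 0.2521]
orientation: [0.984, 0.18, 0.0, -0.0]
contact_force: [-0.3, -0.4, -0.3]
finger_gap: 0.0459
grip_force: 0.0
```

Call:
{"op": "arm_command", "data": {"delta_pos": [[0, 0, 0], [0, 0, 0], [0, 0, 0], [0, 0, -0.01], [0, 0, 0]], "delta_rot": [[0, 0, 0], [0, 0, 0], [0, 0, 0], [0, 0, 0], [0, 0, 0]], "grip": [-1, -1, -1, -1, -1]}}

```text
t: 40.12
tcp_pos: [0.4206, 0.3553, 0.2625]
orientation: [0.984, 0.18, 0.0, -0.0]
contact_force: [-0.6, 0.1, -1.7]
finger_gap: 0.0364
grip_force: 20.0
```

Call:
{"op": "arm_command", "data": {"delta_pos": [[0, 0, -0.045], [0, 0, -0.05], [0, 0, -0.045], [0, 0, 0], [0.004, 0.0589, 0], [0.004, 0.0589, 0], [0.004, 0.0589, 0], [0.004, 0.0589, 0]], "delta_rot": [[0, 0, 0], [0, 0, 0], [0, 0, 0], [0, 0, 0], [0, 0, 0], [0, 0, 0], [0, 0, 0], [0, 0, 0]], "grip": [-1, -1, -1, -1, -1, -1, -1, -1]}}

```text
t: 41.12
tcp_pos: [0.5189, 0.1386, 0.4005]
orientation: [0.984, 0.18, -0.001, 0.0]
contact_force: [0.6, 1.6, -1.3]
finger_gap: 0.0361
grip_force: 20.0
```

Call:
{"op": "arm_command", "data": {"delta_pos": [[0.004, 0.0589, 0], [0.004, 0.0589, 0], [0.004, 0.0589, 0], [0.004, 0.0589, 0], [0, 0, 0], [0, 0, 0], [0, 0, 0.045], [0, 0, 0.045]], "delta_rot": [[0, 0, 0], [0, 0, 0], [0, 0, 0], [0, 0, 0], [0, 0, 0], [0, 0, 0], [0, 0, 0], [0, 0, 0]], "grip": [-1, -1, -1, -1, -1, -1, -1, -1]}}

```text
t: 42.12
tcp_pos: [0.6166, -0.0728, 0.3106]
orientation: [0.984, 0.181, 0.0, 0.0]
contact_force: [-0.4, 0.0, -1.4]
finger_gap: 0.0366
grip_force: 20.0
```

Call:
{"op": "arm_command", "data": {"delta_pos": [[0, 0, 0.03], [0, 0, 0.018], [0, 0, 0.01], [0, 0, 0], [0, 0, 0]], "delta_rot": [[0, 0, 0], [0, 0, 0], [0, 0, 0], [0, 0, 0], [0, 0, 0]], "grip": [-1, -1, -1, -1, -1]}}

```text
t: 42.75
tcp_pos: [0.6176, -0.0742, 0.2548]
orientation: [0.984, 0.18, 0.001, 0.0]
contact_force: [0.7, -0.5, -2.3]
finger_gap: 0.0366
grip_force: 20.0
```

Call:
{"op": "arm_command", "data": {"delta_pos": [[0, 0, 0.0015], [0, 0, 0], [0, 0, 0], [0, 0, 0], [0, 0, 0], [0, 0, 0], [0, 0, -0.04], [0, 0, -0.06]], "delta_rot": [[0, 0, 0], [0, 0, 0], [0, 0, 0], [0, 0, 0], [0, 0, 0], [0, 0, 0], [0, 0, 0], [0, 0, 0]], "grip": [-1, -1, -1, 0.5, 0.5, 0.5, 0.5, 0.5]}}

```text
t: 43.75
tcp_pos: [0.6167, -0.0741, 0.3519]
orientation: [0.984, 0.18, -0.002, -0.001]
contact_force: [0.8, -0.1, -0.1]
finger_gap: 0.0685
grip_force: 0.0
```

Call:
{"op": "arm_command", "data": {"delta_pos": [[0, 0, -0.05], [0, 0.05, 0], [0, 0.05, 0], [0, 0.05, 0], [0, 0.05, 0], [0, 0, 0], [0, 0, 0], [0, 0, 0]], "delta_rot": [[0, 0, 0], [0, 0, 0], [0, 0, 0], [0, 0, 0], [0, 0, 0], [0, 0, 0], [0, 0, 0], [0, 0, 0]], "grip": [0.5, 0.5, 0.5, 0.5, 0.5, 0.5, 0.5, 0.5]}}

```text
t: 44.75
tcp_pos: [0.6878, -0.2603, 0.4023]
orientation: [0.984, 0.18, -0.0, -0.0]
contact_force: [-0.1, 0.4, 0.5]
finger_gap: 0.0685
grip_force: 0.0
```

```bash
python3 - <<'E'
from h import *
st()
s=snap('top','end.png'); parts(s)
s=snap('scene','end2.png')
E
```

```text
t 44.75 tcp [ 0.6878 -0.2603  0.4023] yaw(y-axis) [[0.935, 0.355, -0.0], [0.355, -0.935, 0.0], [-0.0, -0.0, -1.0]] gap 0.06846688824741491
0.078 232 z 0.0888 rect [615.7 -75. ] [34. 36.] 88.4 px [364. 159.] tray [ 32.3 -59.9]
0.078 328 z 0.0877 rect [540.2 -34.6] [36.2 36.2] 20.0 px [345. 197.] tray [-30.2  -1.3]
0.099 378 z 0.108 rect [584.8  40.9] [41.8 41.7] 45.1 px [306. 173.] tray [32.4 60. ]
```

View pics/end.png

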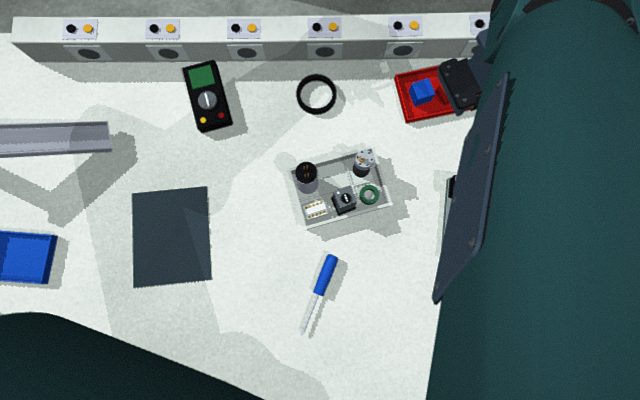

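The capacitor (306,172), gearmotor (364,159) and relay (345,200) are back upright in their own compartments. The terminal block and ring core haven't moved, and the gripper is clear.

```bash
python3 -c "
from workcell import *
print(hand_in())"
```

```text
the job is handed in; nothing more can be done
None
```

I finished the task and handed it in at about 45 s: the transformer is flat in the nest, the capacitor, gearmotor and relay are back upright in their own compartments, and the ring core and terminal block were left alone. The hand-in returned no verdict.

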